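# Unpack a camera module from its carton

## Robot

A 6-joint arm with a two-finger parallel gripper is mounted at the origin on the work surface. World frame = base frame: x ahead of the robot, y to its left, z up, the work surface at z = 0. Lengths are in m, angles in rad, forces in N, time in s.
With the tool pointing down it reaches from about 0.25 to 0.725 m from the base axis. Payload 4 kg.
Tool frame: the origin (TCP) lies between the finger pads; the fingertips stand 11 mm ahead of it and the grasp point (between the pads) lies 8 mm behind it; x points along the fingers, y is the direction in which the jaws open and shut, and the axes are right-handed (so a half turn about x gives the same grasp; the last joint's range is limited). The gripper opens to 85 mm and grips with 20 to 120 N. Pads are 22 mm wide; open, the fingers measure 114 mm over their backs; the gripper's body (76 mm by 85 mm) begins 54 mm behind the grasp point. The pads swing forward as they close: fully open they stand 13 mm farther back than shut.
Start: joints at [1.242, 0.241, 0.005, 1.335, 0, 1.571], TCP at [0.161, 0.473, 0.242] pointing down, gripper open.
Joint ranges: [-2.72, 2.72], [-1.05, 1.87], [-1.09, 1.28], [-1.99, 2.15], [-1.42, 1.44], [-3.14, 3.14]. Speed limits (rad/s): [2.79, 2.79, 3.14, 3.14, 3.14, 3.14].

## Interface

Orientations are given as a unit quaternion [w, x, y, z].
In Python, from bench import state, cams, ticket, spot_in, mark_of gives the robot as it stands.
- The arm moves only by the shell command python3 -m crank 'ROWS' [OPENING] [FORCE]. ROWS is JSON, one flat list of numbers, 4 for each row, row after row: the shift along the tool's x, y, z in mm, then the turn about the tool's x in rad. A call has 1 to 20 rows; each row shifts and turns the pose as measured when the row begins, along the tool's axes as they then stand; what a row does not reach is not made up. A row lasts 1/12 s, in which the tool goes at most 41.7 mm and 7.16 degrees, less where a joint would pass 70% of its speed; a pose out of reach is approached as far as the arm can. A call is refused whole if a number of a shift passes 41.7 or a number of a turn 0.125, either way. A call with a gripper value outside its range is refused whole. OPENING is the finger opening in mm, from 0 to 85.4, set as the call begins (- or left out, the last holds). The fingers move at their own pace and stop on an object; FORCE is the grip in N (left out, the last holds). Time passes only in rows, so rows that do not move let the fingers close. It gives the time, the measured TCP pose, the force and the opening at its end, in the units of the state.
- state(): the state, without advancing time (a new reading comes with each control period).
- cams.camera(name): name is "scene" or "top" or "wrist"; returns (picture, depth): 420x560x3 uint8, red, green, blue; 420x560 float32, m along the optical axis (not along the pixel's ray), 0 where there is no reading.
- cams.camera_info(name): a dict with "fx", "fy", "cx", "cy" (pixels), "dist" ([k1, k2, p1, p2, k3] as OpenCV has them; the pictures are not rectified), "R" (3x3) and "t" (3): a world point X has camera coordinates R X + t. Camera axes: x right, y down, z forward; pixel columns grow to the right and rows downward; lengths in m; the calibration is good to about 2 mm. A picture is of the moment at which its call begins: read the wrist's pose just before it. camera_info takes no time and is no camera call; for the wrist camera it gives the pose at the moment of the call.
- ticket.hand_in(): hands the job in, once; it reports no verdict.
Trained networks look in the newest picture that a camera, given by its name, has taken for a name from the list of things; names that differ only in an ending like _2 or _b are one class to them, and where a whole thing is asked for, a point or a joint stands for the part that bears it (a point fixed in the world has none). Each returns a list of dicts, best first, with "score" (0 to 1); they miss things now and then, are a little off and sometimes report something else, mostly with a low value. They report only what shows in the picture. A call takes as long as a camera call. They do not tell look-alikes from the thing itself.
- spot_in(camera, query): "location" ([column, row] as shares, 0 to 1, of the picture: columns of its width, rows of its height, amid what is visible of it).
- mark_of(camera, query): "location" ([column, row] as shares, 0 to 1, of the picture: columns of its width, rows of its height: a listed point, or the origin of a listed thing).
The state is a dict: "time_s": time; "joint_positions": joint angles; "joint_velocities": joint speeds; "effort": joint torques, N m; "eef_pos": TCP position; "orientation": TCP orientation; "ft_force": force on the tool from outside, world axes, zero at the start; "moment": the same for the moment, N m; "grip_width": finger opening in m.
Only numpy, scipy, OpenCV 4.12 (cv2) and the standard library are available. Lean on these libraries where they do the work, as an engineer would, in place of code of your own. Each camera call takes 0.05 s, during which the arm holds its last target. There are 200 camera calls.

## Task

Fold both flaps of the cardboard carton back until each is well past upright and leans clearly outwards, before disturbing what is inside. Then lift the camera module out and set it down gently on the blue mat, standing lens up and wholly on the mat, and let go of it. Leave the flaps open, and leave the solder reel, the screwdriver and the jar where they are.

Things in the scene. Friction and masses are not known exactly. Their poses are not given: they have to be found in the camera images.
- carton: Brown open-topped carton, fixed: 190 mm along its x, 156 along y, 100 high, walls 4 mm. Origin at the centre of its underside, z up. A firm flat grey inlay fills it to 30 mm above the origin. End flaps (+x, -x) are already folded down outside, 5 mm out; short flaps on the +y and -y rims partly cover it. Level, they leave a slot 36 mm wide along the carton's x through its centre; ajar, wider.
- flap_left (a joint): Angle (rad) of the short flap on the carton's +y rim: 0 level over the opening, 1.57 upright, 2.4 stop, folded out; starts 0.2 to 0.6 ajar. Growing, its free edge rises and swings out to +y. Brown panel, 58 mm from crease to free edge, 182 mm along the crease (carton x), 4 mm thick, pale tape stripe. Stiff crease (0.04 N m): stays where left.
- flap_right (a joint): Angle (rad) of the short flap on the carton's -y rim: 0 level over the opening, 1.57 upright, 2.4 stop, folded out; starts 0.2 to 0.6 ajar. Growing, its free edge rises and swings out to -y. Brown panel, 58 mm from crease to free edge, 182 mm along the crease (carton x), 4 mm thick, pale tape stripe. Stiff crease (0.04 N m): stays where left.
- flap_left_hinge (a point): Midpoint of the left flap's crease: 76 mm to the carton's +y side, 102 mm above its origin. Axes as the carton's.
- flap_right_hinge (a point): Midpoint of the right flap's crease: 76 mm to the carton's -y side, 102 mm above its origin. Axes as the carton's.
- camera: Loose camera module, about 140 g: black square housing 38 x 38 mm, 34 high, with a round silver lens barrel (28 mm diameter, red collar) on top, up to 46 mm. Origin at the centre of its underside, z up through the lens, x and y square to the housing. Starts lens up on the carton's inlay, near its middle, its top 24 mm below the carton's rim.
- mat: Blue mat with a thin white border line, fixed flat on the bench: 180 x 180 mm, 3 mm thick. Origin at the centre of its underside, on the bench; x and y along its sides.
- solder_reel: Bystander: reel with blue flanges lying flat, 56 mm diameter, 36 mm high. Origin at the centre of its underside.
- screwdriver: Bystander: screwdriver lying on the bench, 160 mm long, along its own x. Leave alone.
- flux_jar: Bystander: small amber jar with a white cap, 44 mm diameter, 55 mm high. Origin at the centre of its underside.
Things that resemble listed ones, but are neither listed nor needed, are in the scene too. Several things have the shape of the camera; the one meant has the colours described above.

How it is judged:
On the way, in this order (a step that is already met when the one before it is completed fails the run):
1. both short flaps stand past upright, each at more than 1.75 rad (100 degrees), with the camera module still in the carton, less than 30 mm from where it was (value of joint each of flap_left, flap_right above 1.75 rad and distance of camera from where it was at the start of the episode below 0.03 m), for 0.2 s.
2. the camera module is lifted out of the carton, its underside above the rim (z of camera in the frame of carton above 0.105 m), for 0.1 s.
At the end, for the whole second after the job is handed in: Both flaps are at more than 1.75 rad; the camera module stands at rest on the mat, lens up within 0.15 rad, its underside within 5 mm of the mat's top, its centre within 71 mm of the mat's centre along each of the mat's sides (value of joint each of flap_left, flap_right above 1.75 rad and x of camera in the frame of mat between -0.071 and 0.071 m and y of camera in the frame of mat between -0.071 and 0.071 m and z of camera in the frame of mat between -0.003 and 0.008 m and angle between camera's own z axis and vertical below 0.15 rad and linear speed of camera below 0.03 m/s); the robot touches nothing.
It fails at once if the solder reel is moved by more than 25 mm (distance of solder_reel from where it was at the start of the episode above 0.025 m).
It fails at once if the screwdriver is moved by more than 25 mm (distance of screwdriver from where it was at the start of the episode above 0.025 m).
It fails at once if the flux jar is moved by more than 25 mm (distance of flux_jar from where it was at the start of the episode above 0.025 m).
It fails at once if the camera module is dropped or slammed: faster than 0.6 m/s with its underside less than 25 mm above the bench (height (world z) of camera below 0.025 m and linear speed of camera above 0.6 m/s).
It also fails if it takes over 64 s, if anything falls off the work surface, if the arm or the gripper's body presses on something with over 40 N, if the wrist force passes 120 N, or if a joint passes its speed limit or range.

## Working session

There is one attempt and no reset: what is moved stays moved. The work goes in short steps, Python scripts to look and compute and a shell command to move; the robot and the scene stay as the last step left them, time stands still between calls to the robot, and variables do not carry over. Pictures are saved under pics/ and viewed, about 8 in all and at most 12, crops included, and the job is handed in when it is done.

```bash
mkdir -p pics; ls; cat > h.py <<'E'
import numpy as np, cv2
from bench import state,cams,ticket,spot_in,mark_of
from scipy.spatial.transform import Rotation as Rn
def take(name):
    info=cams.camera_info(name); im,d=cams.camera(name); np.savez(f'{name}.npz',im=im,d=d); return im,d,info
def cloud(d,i):
    h,w=d.shape; u,v=np.meshgrid(np.arange(w),np.arange(h))
    K=np.array([[i['fx'],0,i['cx']],[0,i['fy'],i['cy']],[0,0,1]])
    p=cv2.undistortPoints(np.stack([u,v],-1).reshape(-1,1,2).astype(float),K,np.array(i['dist'])).reshape(h,w,2)
    P=np.dstack([p*d[...,None],d]); W=(P-np.array(i['t']))@np.array(i['R']); W[d==0]=np.nan; return W
def save(im,n): cv2.imwrite(f'pics/{n}.png',im[...,::-1])
def tool():
    s=state(); q=s['orientation']; return np.array(s['eef_pos']),Rn.from_quat([q[1],q[2],q[3],q[0]]).as_matrix()
E
python3 - <<'E'
from h import *
out=[]
for n in('top','scene'):
    im,d,i=take(n); W=cloud(d,i); np.save(n+'W.npy',W); save(im,n+'0')
    for q in('camera','mat','carton','flap_left_hinge','flap_right_hinge','solder_reel','screwdriver','flux_jar'):
        for r in mark_of(n,q)[:4]:
            c,rr=r['location']; c=int(c*560);rr=int(rr*420)
            print(n,q,round(r['score'],2),c,rr,W[min(rr,419),min(c,559)].round(3))
s=state();print(s['time_s'],s['orientation'],s['ft_force'])
E
```

```text
pics
top camera 0.77 359 228 [ 0.53  -0.206  0.076]
top camera 0.77 432 231 [ 0.522 -0.372  0.045]
top camera 0.71 363 313 [ 0.348 -0.215  0.048]
top mat 0.68 269 136 [ 0.742 -0.016  0.036]
top mat 0.62 173 223 [0.55  0.21  0.003]
top carton 0.83 353 231 [ 0.525 -0.195  0.061]
top carton 0.6 161 144 [0.724 0.224 0.056]
top flap_left_hinge 0.71 322 232 [ 0.523 -0.127  0.078]
top flap_left_hinge 0.41 396 238 [ 0.508 -0.276  0.105]
top flap_left_hinge 0.29 353 233 [ 0.52  -0.195  0.064]
top flap_right_hinge 0.68 396 237 [ 0.51  -0.276  0.106]
top solder_reel 0.74 269 135 [ 0.744 -0.016  0.036]
top screwdriver 0.62 350 145 [ 0.723 -0.201  0.015]
top flux_jar 0.72 159 141 [0.731 0.229 0.054]
scene camera 0.87 118 286 [ 0.538 -0.39   0.036]
scene camera 0.86 194 244 [ 0.545 -0.221  0.064]
scene camera 0.64 157 194 [ 0.44  -0.243  0.126]
scene camera 0.4 225 205 [ 0.52  -0.134  0.106]
scene mat 0.62 363 179 [0.55  0.204 0.002]
scene carton 0.85 199 245 [ 0.548 -0.212  0.058]
scene flap_left_hinge 0.63 227 205 [ 0.52  -0.129  0.102]
scene flap_right_hinge 0.68 156 238 [ 0.519 -0.285  0.103]
scene solder_reel 0.56 329 293 [ 0.763 -0.041  0.037]
scene screwdriver 0.91 242 329 [ 0.736 -0.219  0.022]
0.9 [ 0.69757504  0.11574629  0.69756774 -0.11571996] [-0.54853136  0.70639878 -0.67070155]
```

View pics/top0.png

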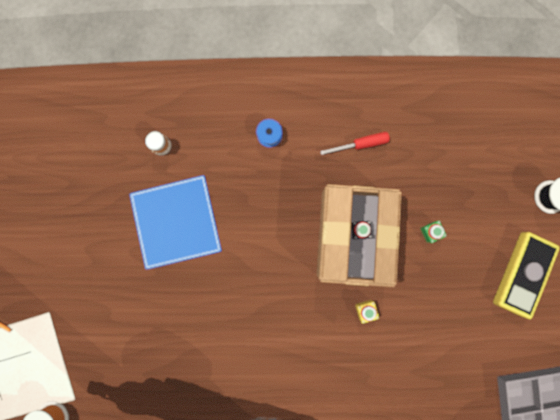

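View pics/scene0.png

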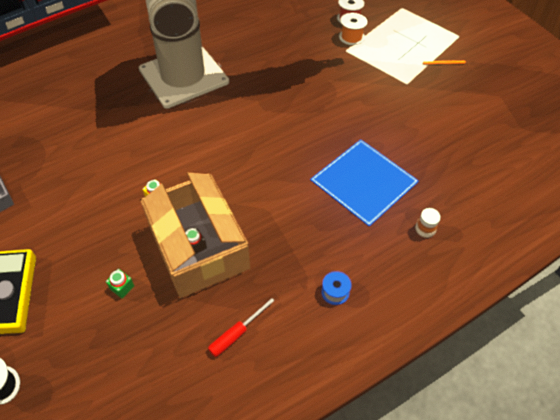

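Camera-shaped candidates in the top picture: (363,229) inside the carton, which is black; (435,231), which is green; and (368,312), which is yellow. The one in the carton fits the description. I'll confirm it in a crop and measure the carton and flaps.

```bash
python3 - <<'E'
from h import *
z=np.load('top.npz');im=z['im'];W=np.load('topW.npy')
save(cv2.resize(im[180:295,312:410],None,fx=5,fy=5,interpolation=cv2.INTER_CUBIC),'crop1')
P=W[175:300,300:425].reshape(-1,3);P=P[~np.isnan(P[:,0])]
m=(P[:,2]>.09)&(P[:,2]<.15)&(abs(P[:,0]-.52)<.13)
r=cv2.minAreaRect(P[m][:,:2].astype(np.float32));print(r)
yaw=np.deg2rad(r[2]); 
S=np.load('sceneW.npy').reshape(-1,3);S=S[~np.isnan(S[:,0])]
S=S[(abs(S[:,0]-.52)<.13)&(abs(S[:,1]+.205)<.1)]
# sections along local y
c=np.array(r[0])
for y in (yaw,yaw-np.pi/2):
    if abs(y)<.4: break
print('yaw',y)
ex=np.array([np.cos(y),np.sin(y)]);ey=np.array([-ex[1],ex[0]])
for nm,Q in(('top',P),('scene',S)):
    q=np.c_[(Q[:,:2]-c)@ex,(Q[:,:2]-c)@ey,Q[:,2]]
    for x0 in(-.06,0.05):
        print(nm,x0,[(int(b*1000),round(float(np.median(q[k,2])),3)) for b in np.arange(-.09,.095,.006) for k in [(abs(q[:,1]-b)<.003)&(abs(q[:,0]-x0)<.02)] if k.sum()>1])
    k=(q[:,2]>.08)
    print(nm,'x ext',np.percentile(q[k,0],[.5,99.5]),np.percentile(q[k,1],[.5,99.5]))
# mat
hsv=cv2.cvtColor(im,cv2.COLOR_RGB2HSV);b=(hsv[...,0]>100)&(hsv[...,0]<125)&(hsv[...,1]>150)
b[:,:120]=0;b[:,225:]=0;b[:170]=0
M=W[b];M=M[~np.isnan(M[:,0])];print('mat',cv2.minAreaRect(M[:,:2].astype(np.float32)),np.median(M[:,2]))
k=(P[:,2]>.068)&(P[:,2]<.085)&(np.hypot(P[:,0]-.53,P[:,1]+.206)<.025);print('lens',P[k].mean(0),k.sum(),np.ptp(P[k],axis=0))
E
```

```text
((0.5152983665466309, -0.2044166773557663), (0.15512943267822266, 0.20181268453598022), 85.14498901367188)
yaw -0.08473592693192322
top -0.06 [(-77, 0.104), (-71, 0.106), (-65, 0.11), (-59, 0.114), (-53, 0.117), (-47, 0.121), (-41, 0.121), (-35, 0.033), (-29, 0.129), (-23, 0.031), (-17, 0.029), (-11, 0.029), (-5, 0.03), (0, 0.029), (6, 0.03), (12, 0.029), (30, 0.135), (36, 0.132), (42, 0.128), (48, 0.123), (54, 0.118), (60, 0.114), (66, 0.111), (72, 0.106), (78, 0.053), (84, 0.0), (90, -0.0)]
top 0.05 [(-77, 0.104), (-71, 0.106), (-65, 0.11), (-59, 0.113), (-53, 0.117), (-47, 0.121), (-41, 0.122), (-35, 0.125), (-29, 0.129), (-23, 0.031), (-17, 0.03), (-11, 0.029), (-5, 0.03), (0, 0.03), (6, 0.03), (12, 0.029), (24, 0.134), (30, 0.135), (36, 0.131), (42, 0.126), (48, 0.123), (54, 0.119), (60, 0.114), (66, 0.11), (72, 0.107), (78, 0.051), (84, -0.0), (90, -0.001)]
top x ext [-0.09913512  0.09952672] [-0.07659715  0.07740993]
scene -0.06 [(-90, 0.0), (-83, 0.0), (-77, 0.098), (-71, 0.107), (-65, 0.111), (-59, 0.115), (-53, 0.119), (-47, 0.122), (-41, 0.126), (-35, 0.13), (-29, 0.133), 
[... 168 characters left out ...]
.114), (66, 0.11), (72, 0.106)]
scene 0.05 [(-90, -0.0), (-83, 0.0), (-77, 0.099), (-71, 0.108), (-65, 0.112), (-59, 0.115), (-53, 0.118), (-47, 0.121), (-41, 0.125), (-35, 0.128), (-29, 0.131), (-23, 0.031), (-17, 0.032), (-11, 0.04), (-5, 0.036), (0, 0.032), (6, 0.031), (12, 0.029), (18, 0.031), (24, 0.031), (30, 0.133), (36, 0.128), (42, 0.125), (48, 0.121), (54, 0.117), (60, 0.113), (66, 0.109), (72, 0.105), (78, 0.1), (90, -0.0)]
scene x ext [-0.09596777  0.10335766] [-0.07990462  0.0743313 ]
mat ((0.6457934379577637, 0.15623687207698822), (0.015229645185172558, 0.0), 95.14019012451172) 0.00493053839834002
lens [ 0.52741592 -0.21227846  0.07509998] 145 [0.02993344 0.02868561 0.0123173 ]
```

View pics/crop1.png

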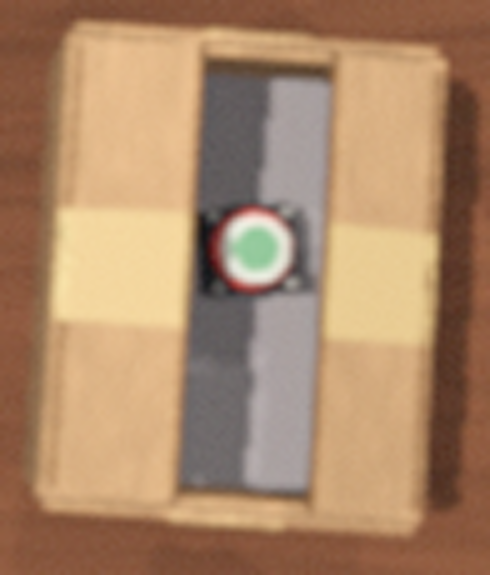

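The crop shows a black housing with a red collar and lens at crop (256,248), so it's the right one. Both flaps stand about 0.55–0.6 rad ajar. The plan is to lower the closed fingers into the slot, tips 15 mm above the crease, and sweep them outwards each way.

```bash
cat >> h.py <<'E'
C=np.array([.5153,-.2044]);YAW=-.085
def loc(p): # world->carton
    c,s=np.cos(YAW),np.sin(YAW); d=np.array(p[:2])-C; return np.r_[c*d[0]+s*d[1],-s*d[0]+c*d[1],p[2]]
def wld(l):
    c,s=np.cos(YAW),np.sin(YAW); return np.r_[C[0]+c*l[0]-s*l[1],C[1]+s*l[0]+c*l[1],l[2]]
def go(target,yaw=None):
    p,R=tool(); d=np.array(target)-p; print('p',p.round(4),'loc',loc(p).round(4),'toolshift mm',(R.T@d*1000).round(1))
    ty=np.arctan2(R[1,1],R[0,1]); print('jaw yaw',round(ty,3),'tool axes',R.round(3).tolist())
    if yaw is not None: print('turn x (jaw mod pi)',round(-((yaw-ty+np.pi/2)%np.pi-np.pi/2),3))
E
python3 - <<'E'
from h import *
go(wld([0,0,.242]),YAW+np.pi/2)
W=np.load('topW.npy');im=np.load('top.npz')['im'].astype(int)
b=(im[...,2]>120)&(im[...,2]-im[...,0]>50); b[:,:120]=0;b[:,228:]=0;b[:168]=0;b[280:]=0
M=W[b];M=M[~np.isnan(M[:,0])];print('mat',b.sum(),cv2.minAreaRect(M[:,:2].astype(np.float32)),np.median(M[:,2]))
E
```

```text
p [0.1615 0.4732 0.2423] loc [-0.4101  0.6451  0.2423] toolshift mm [ 3.000e-01 -5.270e+02  5.537e+02]
jaw yaw 1.242 tool axes [[0.0, 0.323, 0.946], [0.0, 0.946, -0.323], [-1.0, 0.0, 0.0]]
turn x (jaw mod pi) -0.244
mat 6007 ((0.5539680123329163, 0.2069154679775238), (0.18237170577049255, 0.18145008385181427), 12.770121574401855) 0.002991656852031144
```

```bash
python3 -m crank '[0,0,0,-0.122, 0,0,0,-0.122, 0,-34,21.6,0, 0,-34,21.6,0, 0,-34,21.6,0, 0,-34,21.6,0, 0,-34,21.6,0, 0,-34,21.6,0, 0,-34,21.6,0, 0,-34,21.6,0, 0,-34,21.6,0, 0,-34,21.6,0, 0,-34,21.6,0, 0,-34,21.6,0, 0,-34,21.6,0, 0,-34,21.6,0, 0,-34,21.6,0, 0,-34,21.6,0, 0,-34,21.6,0, 0,-34,21.6,0]' 0 20
python3 - <<'E'
from h import *
go(wld([0,0,.128]),YAW+np.pi/2)
E
```

```text
time_s: 2.57
eef_pos: [0.5174, -0.1784, 0.243]
orientation: [0.711, 0.023, 0.702, -0.017]
ft_force: [1.2, 0.5, 0.6]
grip_width: 0.0002
p [ 0.5174 -0.1784  0.243 ] loc [-1.00e-04  2.61e-02  2.43e-01] toolshift mm [114.8 -27.   -2.1]
jaw yaw 1.515 tool axes [[0.013, 0.056, 0.998], [0.007, 0.998, -0.056], [-1.0, 0.008, 0.013]]
turn x (jaw mod pi) 0.029
```

```bash
python3 -m crank '[0,-27,-2,0.029, 0,0,0,0, 30,0,0,0, 30,0,0,0]' 0 20
python3 - <<'E'
from h import *
go(wld([0,0,.128]),YAW+np.pi/2)
im,d,i=take('wrist');save(im,'w1');print(state()['ft_force'])
E
```

```text
time_s: 2.9
eef_pos: [0.5224, -0.2178, 0.1861]
orientation: [0.716, 0.035, 0.696, -0.034]
ft_force: [0.7, 0.2, -0.7]
grip_width: 0.0
p [ 0.5224 -0.2178  0.1861] loc [ 0.0083 -0.0127  0.1861] toolshift mm [ 57.8  12.5 -10. ]
jaw yaw 1.473 tool axes [[0.028, 0.098, 0.995], [-0.001, 0.995, -0.098], [-1.0, 0.002, 0.028]]
turn x (jaw mod pi) -0.013
[-1.37463872  0.90780106 -3.58961137]
```

View pics/w1.png

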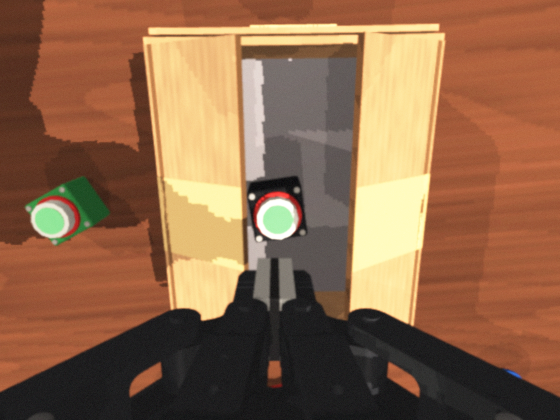

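```bash
python3 -m crank '[0,12,-10,0, 0,0,0,0, 28,0,0,0, 28,0,0,0, 0,0,0,0]'
python3 - <<'E'
from h import *
go(wld([0,0,.128]),YAW+np.pi/2);print(state()['ft_force'])
E
```

```text
time_s: 3.37
eef_pos: [0.5111, -0.2009, 0.1235]
orientation: [0.712, 0.035, 0.7, -0.032]
ft_force: [-1.2, 0.5, -0.6]
grip_width: -0.0
p [ 0.5111 -0.2009  0.1235] loc [-0.0045  0.0032  0.1235] toolshift mm [-4.5 -3.1  4.6]
jaw yaw 1.476 tool axes [[0.018, 0.095, 0.995], [0.004, 0.996, -0.095], [-1.0, 0.005, 0.017]]
turn x (jaw mod pi) -0.01
[-1.17517323  0.5393545  -0.5770472 ]
```

```bash
python3 -m crank '[-4,12,4,0, 0,14,0,0, 0,14,0,0, 0,14,0,0, 0,12,0,0, 0,0,0,0]'
python3 - <<'E'
from h import *
go(wld([0,.078,.128]));print(state()['ft_force'])
im,d,i=take('scene');save(im[130:330,90:310].repeat(3,0).repeat(3,1),'s1')
E
```

```text
time_s: 3.87
eef_pos: [0.5263, -0.1493, 0.1464]
orientation: [0.717, 0.025, 0.695, -0.051]
ft_force: [-0.3, 0.1, -0.8]
grip_width: -0.0002
p [ 0.5263 -0.1493  0.1464] loc [0.0063 0.0559 0.1464] toolshift mm [17.3 22.6 -7.3]
jaw yaw 1.463 tool axes [[0.029, 0.107, 0.994], [-0.039, 0.994, -0.106], [-0.999, -0.035, 0.033]]
[-0.26144599  0.10357498 -0.77050126]
```

View pics/s1.png

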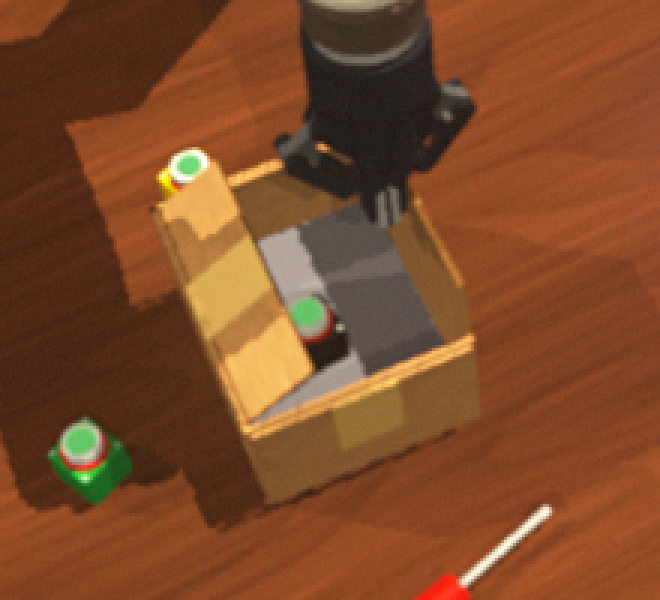

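```bash
cat >> h.py <<'E'
def flaps():
    for n in('scene','top'):
        im,d,i=take(n);W=cloud(d,i).reshape(-1,3);W=W[~np.isnan(W[:,0])];q=np.array(loc(W.T)).T if 0 else None
        c,s=np.cos(YAW),np.sin(YAW);D=W[:,:2]-C;q=np.c_[c*D[:,0]+s*D[:,1],-s*D[:,0]+c*D[:,1],W[:,2]]
        for sg in(1,-1):
            for x0 in (-.07,.07):
                r=q[:,1]*sg-.076; h=q[:,2]-.102
                k=(abs(q[:,0]-x0)<.02)&(np.hypot(r,h)<.066)&(np.hypot(r,h)>.02)&(h>-.005)
                a=np.arctan2(h[k],-r[k]); print(n,'left' if sg>0 else 'right',x0,k.sum(),'angle',np.percentile(a,[10,50,90]).round(2) if k.sum() else '')
E
python3 - <<'E'
from h import *
flaps(); go(wld([0,0,.128]));print(cams.camera_info('scene')['R'])
E
```

```text
scene left -0.07 4 angle [-0.13 -0.04 -0.02]
scene left 0.07 106 angle [1.38 1.46 1.52]
scene right -0.07 278 angle [0.56 0.61 0.7 ]
scene right 0.07 345 angle [0.56 0.6  0.69]
top left -0.07 0 angle 
top left 0.07 19 angle [1.53 1.56 1.59]
top right -0.07 0 angle 
top right 0.07 18 angle [0.56 0.6  0.63]
p [ 0.5257 -0.1509  0.1451] loc [0.0058 0.0542 0.1451] toolshift mm [ 18.9 -53.7  -5.1]
jaw yaw 1.462 tool axes [[0.027, 0.109, 0.994], [-0.039, 0.993, -0.108], [-0.999, -0.036, 0.032]]
[[ 0.51660233  0.85622389  0.00163645]
 [ 0.69341086 -0.41724642 -0.58744089]
 [-0.50229812  0.30460806 -0.80926542]]
```

```bash
python3 -m crank '[4,12,-3,0, 0,12,0,0, 0,6,0,0, 0,0,0,0]'
python3 - <<'E'
from h import *
go(wld([0,0,.128]));print(state()['ft_force']);flaps()
E
```

```text
time_s: 4.35
eef_pos: [0.5259, -0.1196, 0.1389]
orientation: [0.716, 0.025, 0.696, -0.053]
ft_force: [1.0, -0.9, 1.1]
grip_width: 0.0002
p [ 0.5259 -0.1196  0.1389] loc [0.0034 0.0853 0.1389] toolshift mm [ 14.  -84.9  -1.6]
jaw yaw 1.459 tool axes [[0.026, 0.111, 0.993], [-0.04, 0.993, -0.11], [-0.999, -0.037, 0.031]]
[ 0.96115011 -0.94663995  1.06792168]
scene left -0.07 22 angle [-0.09 -0.05  0.02]
scene left 0.07 307 angle [2.06 2.14 2.19]
scene right -0.07 283 angle [0.56 0.62 0.68]
scene right 0.07 352 angle [0.55 0.6  0.68]
top left -0.07 0 angle 
top left 0.07 1 angle [2.19 2.19 2.19]
top right -0.07 31 angle [0.57 0.61 0.68]
top right 0.07 89 angle [0.54 0.59 0.65]
```

```bash
python3 -m crank '[2,-25,0,0, 4,-25,0,0, 4,-25,0,0, 3,-14,0,0, 1,-13,0,0, 1,-13,0,0, 1,-13,0,0, 1,-13,0,0, 0,-6,0,0, 0,0,0,0]'
python3 - <<'E'
from h import *
go(wld([0,-.085,.135]));print(state()['ft_force']);flaps()
E
```

```text
time_s: 5.28
eef_pos: [0.5153, -0.2178, 0.1324]
orientation: [0.72, 0.053, 0.692, 0.002]
ft_force: [0.1, -0.3, 0.3]
grip_width: 0.0002
p [ 0.5153 -0.2178  0.1324] loc [ 0.0012 -0.0133  0.1324] toolshift mm [ -8.4 -71.2  -1.8]
jaw yaw 1.499 tool axes [[0.044, 0.071, 0.996], [0.077, 0.994, -0.075], [-0.996, 0.079, 0.038]]
[ 0.1366565  -0.25275099  0.25734785]
scene left -0.07 237 angle [2.08 2.15 2.2 ]
scene left 0.07 296 angle [2.08 2.15 2.2 ]
scene right -0.07 0 angle 
scene right 0.07 337 angle [0.61 0.66 0.74]
top left -0.07 270 angle [2.14 2.18 2.22]
top left 0.07 254 angle [2.13 2.18 2.22]
top right -0.07 305 angle [0.59 0.62 0.67]
top right 0.07 299 angle [0.59 0.63 0.68]
```

```bash
python3 -m crank '[0,-22,0,0, 0,-22,0,0, 0,-22,0,0, 0,0,0,0]'
python3 - <<'E'
from h import *
go(wld([0,-.085,.135]));print(state()['ft_force']);flaps()
im=np.load('scene.npz')['im'];save(im[130:330,90:310].repeat(3,0).repeat(3,1),'s2')
E
```

```text
time_s: 5.72
eef_pos: [0.5149, -0.2219, 0.1424]
orientation: [0.723, 0.089, 0.683, 0.06]
ft_force: [-0.0, -1.5, -1.2]
grip_width: -0.0003
p [ 0.5149 -0.2219  0.1424] loc [ 0.0011 -0.0175  0.1424] toolshift mm [ -7.3 -67.4  -4. ]
jaw yaw 1.535 tool axes [[0.061, 0.035, 0.998], [0.209, 0.977, -0.047], [-0.976, 0.211, 0.052]]
[-0.02484814 -1.46606113 -1.21000569]
scene left -0.07 242 angle [2.06 2.14 2.19]
scene left 0.07 297 angle [2.08 2.15 2.2 ]
scene right -0.07 0 angle 
scene right 0.07 316 angle [0.78 0.83 0.91]
top left -0.07 267 angle [2.13 2.18 2.22]
top left 0.07 250 angle [2.13 2.18 2.22]
top right -0.07 264 angle [0.75 0.79 0.83]
top right 0.07 251 angle [0.75 0.79 0.84]
```

View pics/s2.png

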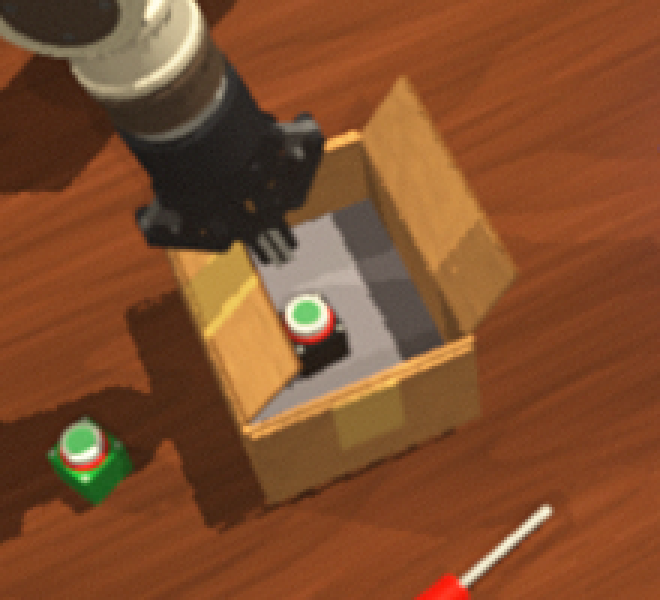

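The right flap is meeting the gripper's broad side, the jaw direction, and that is tilting the tool. I'll turn 90° so the slim side pushes, then right the tilt by nudging the fingertips against the fixed carton wall.

```bash
python3 - <<'E'
from h import *
print(np.round(state()['joint_positions'],3)); go(wld([-.04,.03,.145]),YAW)
E
```

```text
[-0.519  0.458  0.03   1.19   0.205 -0.48 ]
p [ 0.5153 -0.2255  0.1409] loc [ 0.0018 -0.021   0.1409] toolshift mm [  4.5  52.7 -39.6]
jaw yaw 1.533 tool axes [[0.061, 0.037, 0.997], [0.2, 0.979, -0.048], [-0.978, 0.202, 0.052]]
turn x (jaw mod pi) -1.523
```

```bash
python3 -m crank '[-5,26,-20,0, 0,27,-20,0, 0,0,0,0.124, 0,0,0,0.124, 0,0,0,0.124, 0,0,0,0.124, 0,0,0,0.124, 0,0,0,0.124, 0,0,0,0.124, 0,0,0,0.124, 0,0,0,0.124, 0,0,0,0.124, 0,0,0,0.124, 0,0,0,0.124, 0,0,0,0.124, 0,0,0,0]'
python3 - <<'E'
from h import *
print(np.round(state()['joint_positions'],3)); go(wld([-.045,.04,.096]),YAW);go(wld([-.045,.07,.096]));flaps()
E
```

```text
time_s: 7.15
eef_pos: [0.4697, -0.1892, 0.1393]
orientation: [0.433, 0.579, 0.506, -0.47]
ft_force: [0.2, -1.2, -0.1]
grip_width: -0.0
[-0.487  0.353 -0.133  1.128  0.181  1.19 ]
p [ 0.4697 -0.1892  0.1393] loc [-0.0468  0.0113  0.1393] toolshift mm [ 47.8  -0.2 -20.3]
jaw yaw -0.113 tool axes [[0.047, 0.993, -0.106], [0.179, -0.113, -0.977], [-0.983, 0.027, -0.183]]
turn x (jaw mod pi) -0.028
p [ 0.4697 -0.1892  0.1393] loc [-0.0468  0.0113  0.1393] toolshift mm [ 53.3  -1.1 -49.8]
jaw yaw -0.113 tool axes [[0.047, 0.993, -0.106], [0.179, -0.113, -0.977], [-0.983, 0.027, -0.183]]
scene left -0.07 250 angle [2.05 2.14 2.19]
scene left 0.07 298 angle [2.07 2.15 2.19]
scene right -0.07 249 angle [0.77 0.83 0.91]
scene right 0.07 317 angle [0.78 0.82 0.9 ]
top left -0.07 277 angle [2.13 2.18 2.22]
top left 0.07 250 angle [2.14 2.18 2.22]
top right -0.07 0 angle 
top right 0.07 250 angle [0.75 0.79 0.83]
```

```bash
python3 -m crank '[15,0,-10,0, 15,0,-10,0, 14,0,-5,0, 0,0,-8,0, 0,0,-10,0, 0,0,-10,0, 0,0,-10,0, 0,0,0,0]'
python3 - <<'E'
from h import *
go(wld([-.045,.07,.096]));print(state()['ft_force'])
E
```

```text
time_s: 7.92
eef_pos: [0.4767, -0.142, 0.1033]
orientation: [0.45, 0.564, 0.494, -0.485]
ft_force: [0.4, 0.6, 0.3]
grip_width: 0.0001
p [ 0.4767 -0.142   0.1033] loc [-0.0438  0.0589  0.1033] toolshift mm [  8.6  -1.7 -10. ]
jaw yaw -0.108 tool axes [[0.041, 0.994, -0.103], [0.121, -0.108, -0.987], [-0.992, 0.028, -0.125]]
[0.40554816 0.5977106  0.28021516]
```

```bash
python3 -m crank '[3,0,-12,0, 2,0,-12,0, 1,0,-12,0, 0,0,-12,0]'
python3 - <<'E'
from h import *
go(wld([-.045,.06,.096]));print(state()['ft_force'])
E
```

```text
time_s: 8.25
eef_pos: [0.4772, -0.1388, 0.1049]
orientation: [0.47, 0.542, 0.462, -0.522]
ft_force: [-2.0, -33.0, -18.6]
grip_width: 0.0001
p [ 0.4772 -0.1388  0.1049] loc [-0.0435  0.0621  0.1049] toolshift mm [ 8.8 -1.7  2.3]
jaw yaw -0.133 tool axes [[0.028, 0.991, -0.132], [0.01, -0.132, -0.991], [-1.0, 0.027, -0.014]]
[ -2.0310821  -33.03902248 -18.57382537]
```

```bash
python3 -m crank '[-10,0,12,0, -12,0,20,-0.045, -6,0,20,0, 0,0,20,0, 0,0,0,0]'
python3 - <<'E'
from h import *
go(wld([-.03,-.08,.132]));print(state()['ft_force'])
E
```

```text
time_s: 8.67
eef_pos: [0.4695, -0.2157, 0.1379]
orientation: [0.487, 0.528, 0.471, -0.512]
ft_force: [1.3, 0.7, 0.2]
grip_width: -0.0
p [ 0.4695 -0.2157  0.1379] loc [-0.0446 -0.0152  0.1379] toolshift mm [ 6.2 14.2 64.9]
jaw yaw -0.081 tool axes [[0.032, 0.996, -0.081], [-0.0, -0.081, -0.997], [-0.999, 0.032, -0.002]]
[1.2763458  0.74926386 0.20650863]
```

```bash
python3 -m crank '[5,0,18,0, 1,0,22,0, 0,0,22,0, 0,0,0,0]'
python3 - <<'E'
from h import *
go(wld([-.03,-.08,.132]));print(state()['ft_force']);flaps()
E
```

```text
time_s: 9.0
eef_pos: [0.4674, -0.2743, 0.1363]
orientation: [0.489, 0.53, 0.473, -0.506]
ft_force: [0.6, 0.3, 0.6]
grip_width: 0.0001
p [ 0.4674 -0.2743  0.1363] loc [-0.0418 -0.0737  0.1363] toolshift mm [ 4.7 11.5  6.5]
jaw yaw -0.075 tool axes [[0.04, 0.996, -0.074], [0.007, -0.074, -0.997], [-0.999, 0.04, -0.01]]
[0.59913987 0.27800176 0.62786984]
scene left -0.07 263 angle [0.01 2.14 2.19]
scene left 0.07 296 angle [2.08 2.15 2.2 ]
scene right -0.07 144 angle [0.01 1.97 2.01]
scene right 0.07 179 angle [1.94 1.97 2.  ]
top left -0.07 272 angle [2.14 2.18 2.22]
top left 0.07 251 angle [2.13 2.18 2.22]
top right -0.07 7 angle [1.2  1.26 1.27]
top right 0.07 276 angle [1.91 1.95 1.98]
```

```bash
python3 -m crank '[0,0,10,0, 0,0,0,0, -5,0,-20,0, -20,0,-25,0, -30,10,-20,0, 0,0,0,0, 0,0,0,0]' 66 20
python3 - <<'E'
from h import *
flaps();go(wld([.013,-.007,.2]));print(state()['ft_force'])
p,R=tool();im,d,i=take('wrist');np.savez('wi.npz',im=im,d=d,R=i['R'],t=i['t']);W=cloud(d,i);np.save('wW.npy',W)
save(im,'w2');print(mark_of('wrist','camera'))
im,d,i=take('top');W=cloud(d,i)
c,s=np.cos(YAW),np.sin(YAW)
for n,Wq,im in(('top',W,im),('wrist',np.load('wW.npy'),np.load('wi.npz')['im'])):
    q=Wq[...,:2]-C; m=(Wq[...,2]>.045)&(Wq[...,2]<.095)&(abs(c*q[...,0]+s*q[...,1])<.07)&(abs(-s*q[...,0]+c*q[...,1])<.06)
    h=Wq[m]; hi=h[h[:,2]>.071]; r=cv2.minAreaRect(h[:,:2].astype(np.float32)); print(n,m.sum(),r,hi.mean(0) if len(hi) else '',np.percentile(h[:,2],[5,50,95]))
    r=cv2.minEnclosingCircle(hi[:,:2].astype(np.float32));print(r)
E
```

```text
time_s: 9.68
eef_pos: [0.4788, -0.2113, 0.1936]
orientation: [0.489, 0.528, 0.476, -0.505]
ft_force: [-1.1, 0.3, -0.8]
grip_width: 0.0658
scene left -0.07 257 angle [2.03 2.14 2.19]
scene left 0.07 302 angle [2.06 2.15 2.2 ]
scene right -0.07 217 angle [0.03 2.14 2.18]
scene right 0.07 247 angle [2.1  2.13 2.18]
top left -0.07 265 angle [2.14 2.19 2.22]
top left 0.07 250 angle [2.14 2.18 2.22]
top right -0.07 0 angle 
top right 0.07 318 angle [2.08 2.12 2.17]
p [ 0.4791 -0.2122  0.1935] loc [-0.0354 -0.0109  0.1935] toolshift mm [-4.7 48.6 -3.1]
jaw yaw -0.069 tool axes [[0.038, 0.997, -0.069], [0.01, -0.069, -0.998], [-0.999, 0.037, -0.012]]
[-0.36206507  0.64938668 -0.53629986]
[{'location': [0.2143, 0.5271], 'score': 0.82}, {'location': [0.5868, 0.4643], 'score': 0.64}]
top 317 ((0.5275968313217163, -0.21243391931056976), (0.039290446788072586, 0.0364711657166481), 89.0462417602539) [ 0.52759127 -0.21249457  0.07583498] [0.06045868 0.06689009 0.07753818]
((0.5274718403816223, -0.2129582166671753), 0.013863880187273026)
wrist 2957 ((0.5288361310958862, -0.2156364917755127), (0.03814256563782692, 0.03842458501458168), 2.9419069290161133) [ 0.52836769 -0.21485463  0.07567592] [0.05293222 0.06642087 0.07664534]
((0.5289443731307983, -0.21541240811347961), 0.014103521592915058)
```

View pics/w2.png

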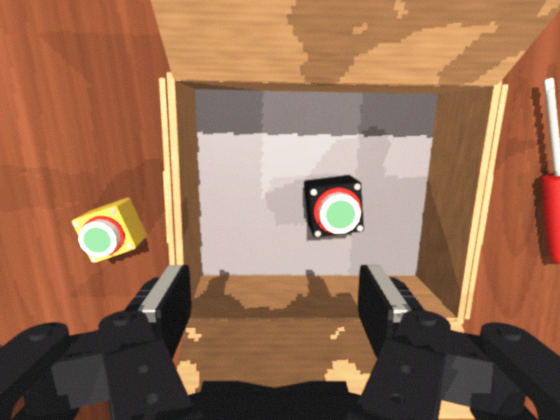

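Both flaps are at about 2.14 rad, and the black, red-collared camera is at (338,212) in the wrist view, undisturbed. Next I'll align the jaws over it.

```bash
python3 -m crank '[0,16,1,-0.1, 10,16,1,0, 15,14,1,0, 0,0,0,0, 0,0,0,0]'
python3 - <<'E'
from h import *
go([.5283,-.2145,.048],.04);print(state()['ft_force'])
E
```

```text
time_s: 10.35
eef_pos: [0.5227, -0.2183, 0.164]
orientation: [0.511, 0.503, 0.503, -0.483]
ft_force: [-1.0, 0.1, 0.2]
grip_width: 0.0659
p [ 0.5227 -0.2183  0.164 ] loc [ 0.0085 -0.0132  0.164 ] toolshift mm [116.1   2.4  -2.2]
jaw yaw 0.028 tool axes [[0.028, 0.999, 0.028], [0.013, 0.028, -1.0], [-1.0, 0.028, -0.012]]
turn x (jaw mod pi) -0.012
[-1.01376674  0.05328263  0.15444536]
```

```bash
python3 -m crank '[20,2,-2,-0.01, 25,0,0,0, 25,0,0,0, 15,0,0,0, 0,0,0,0, 0,0,0,0]'
python3 - <<'E'
from h import *
go([.5283,-.2145,.048],.04);print(state()['ft_force'])
E
```

```text
time_s: 10.85
eef_pos: [0.523, -0.2177, 0.0773]
orientation: [0.511, 0.501, 0.505, -0.482]
ft_force: [1.1, -0.4, 0.5]
grip_width: 0.066
p [ 0.523  -0.2177  0.0773] loc [ 0.0088 -0.0126  0.0773] toolshift mm [29.4  4.6 -2.7]
jaw yaw 0.033 tool axes [[0.025, 0.999, 0.033], [0.013, 0.033, -0.999], [-1.0, 0.026, -0.012]]
turn x (jaw mod pi) -0.007
[ 1.13082047 -0.37882794  0.46063747]
```

```bash
python3 -m crank '[10,5,-3,0, 12,0,0,0, 6,0,0,0, 0,0,0,0]'
python3 - <<'E'
from h import *
go([.5283,-.2145,.048],.04);print(state()['ft_force'])
E
```

```text
time_s: 11.18
eef_pos: [0.5312, -0.2155, 0.0523]
orientation: [0.513, 0.503, 0.502, -0.482]
ft_force: [-0.5, 0.2, 0.2]
grip_width: 0.0664
p [ 0.5312 -0.2155  0.0523] loc [ 0.0168 -0.0097  0.0523] toolshift mm [ 4.2 -3.  -1.1]
jaw yaw 0.031 tool axes [[0.032, 0.999, 0.031], [0.01, 0.031, -0.999], [-0.999, 0.032, -0.009]]
turn x (jaw mod pi) -0.009
[-0.45123938  0.22046992  0.2162818 ]
```

```bash
python3 -m crank '[3,-3,-1,0, 0,0,0,0, 0,0,0,0, 0,0,0,0, 0,0,0,0, 0,0,0,0, 0,0,0,0, 0,0,0,0]' 30 40
python3 - <<'E'
from h import *
go([.5283,-.2145,.048],.04);print(state()['ft_force'])
E
```

```text
time_s: 11.85
eef_pos: [0.5296, -0.2149, 0.0519]
orientation: [0.515, 0.503, 0.501, -0.481]
ft_force: [-0.1, -0.5, -0.7]
grip_width: 0.0375
p [ 0.5296 -0.2149  0.0519] loc [ 0.0152 -0.0092  0.0519] toolshift mm [ 3.8 -1.5 -0.4]
jaw yaw 0.031 tool axes [[0.036, 0.999, 0.031], [0.009, 0.031, -0.999], [-0.999, 0.036, -0.008]]
turn x (jaw mod pi) -0.009
[-0.14951123 -0.45640876 -0.7491126 ]
```

```bash
python3 -m crank '[-10,0,0,0, -22,0,0,0, -25,0,0,0, -25,0,0,0, -25,0,0,0, -25,0,0,0, -20,0,0,0, -5,0,0,0, 0,0,0,0]' 30 50
python3 - <<'E'
from h import *
go([.553,.2069,.2],.223);s=state();print(s['ft_force'],s['grip_width'],np.round(s['joint_positions'],2));flaps()
E
```

```text
time_s: 12.6
eef_pos: [0.5216, -0.2156, 0.2184]
orientation: [0.513, 0.503, 0.502, -0.482]
ft_force: [0.1, 0.0, -2.0]
grip_width: 0.0371
p [ 0.5216 -0.2156  0.2184] loc [ 0.0072 -0.0106  0.2184] toolshift mm [  23.8   43.8 -421.1]
jaw yaw 0.031 tool axes [[0.032, 0.999, 0.031], [0.01, 0.031, -0.999], [-0.999, 0.032, -0.009]]
turn x (jaw mod pi) -0.192
[ 0.10536513  0.03290308 -2.02200073] 0.03712834427000117 [-0.4   0.36  0.11  1.29  0.02  1.14]
scene left -0.07 251 angle [2.07 2.14 2.19]
scene left 0.07 306 angle [2.08 2.15 2.2 ]
scene right -0.07 212 angle [2.08 2.14 2.18]
scene right 0.07 246 angle [2.1  2.13 2.18]
top left -0.07 269 angle [2.14 2.18 2.22]
top left 0.07 257 angle [2.13 2.18 2.22]
top right -0.07 1 angle [0.02 0.02 0.02]
top right 0.07 28 angle [2.06 2.11 2.16]
```

```bash
python3 -m crank '[0,2,-15,0, 0,3,-30,0, 0,3,-32,0, 0,3,-32,0, 0,3,-32,0, 0,3,-32,0, 0,3,-32,0, 0,3,-32,0, 0,3,-32,0, 0,3,-32,0, 0,3,-32,0, 0,3,-32,0, 0,3,-25,0, 0,2,-12,0, 0,0,0,0, 0,0,0,0]'
python3 - <<'E'
from h import *
go([.554,.207,.06]);s=state();print(s['ft_force'],s['grip_width'],np.round(s['joint_positions'],2))
E
```

```text
time_s: 14.03
eef_pos: [0.5336, 0.2036, 0.186]
orientation: [0.498, 0.488, 0.515, -0.499]
ft_force: [-0.4, -1.3, -1.0]
grip_width: 0.0373
p [0.5336 0.2036 0.186 ] loc [-0.0164  0.4081  0.186 ] toolshift mm [125.4  24.   -2.1]
jaw yaw 0.026 tool axes [[-0.029, 0.999, 0.026], [0.006, 0.026, -1.0], [-1.0, -0.029, -0.006]]
[-0.40471554 -1.34682614 -0.97762431] 0.037256141818233494 [0.36 0.43 0.12 1.29 0.02 1.9 ]
```

```bash
python3 -m crank '[15,8,0,0, 25,8,0,0, 25,5,0,0, 22,0,0,0, 12,0,0,0, 0,0,0,0, 0,0,0,0]'
python3 - <<'E'
from h import *
go([.554,.207,.027]);s=state();print(s['ft_force'],s['grip_width'])
im,d,i=take('scene');save(cv2.resize(im[110:260,290:490],None,fx=3,fy=3),'s3')
E
```

```text
time_s: 14.62
eef_pos: [0.5507, 0.1929, 0.0793]
orientation: [0.495, 0.488, 0.512, -0.505]
ft_force: [-0.3, -0.2, -0.7]
grip_width: 0.0371
p [0.5507 0.1929 0.0793] loc [0.0016 0.3989 0.0793] toolshift mm [ 52.2   5.3 -14.1]
jaw yaw 0.014 tool axes [[-0.035, 0.999, 0.014], [-0.0, 0.014, -1.0], [-0.999, -0.035, 0.0]]
[-0.33144857 -0.24442106 -0.73480069] 0.03707264279499189
```

View pics/s3.png

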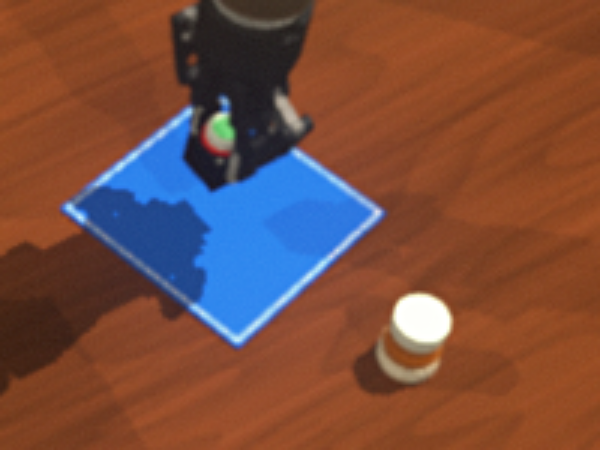

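```bash
python3 -m crank '[0,5,-14,0, 10,0,0,0, 12,0,0,0, 0,0,0,0, 0,0,0,0]'
python3 - <<'E'
from h import *
go([.554,.207,.027]);s=state();print(s['ft_force'],s['grip_width'])
im,d,i=take('wrist');a=im[180:400,130:430]
im2,d,i=take('scene');b=cv2.resize(im2[110:200,320:420],(400,360))
save(np.hstack([cv2.resize(a,(400,360)),b]),'w3')
E
```

```text
time_s: 15.08
eef_pos: [0.558, 0.2043, 0.0614]
orientation: [0.495, 0.491, 0.509, -0.504]
ft_force: [0.7, -0.1, -1.5]
grip_width: 0.0369
p [0.558  0.2043 0.0614] loc [0.0078 0.4109 0.0614] toolshift mm [34.5 -3.  -2.7]
jaw yaw 0.01 tool axes [[-0.027, 1.0, 0.01], [0.001, 0.01, -1.0], [-1.0, -0.027, -0.001]]
[ 0.67354734 -0.09730297 -1.46361436] 0.03693629375346993
```

View pics/w3.png

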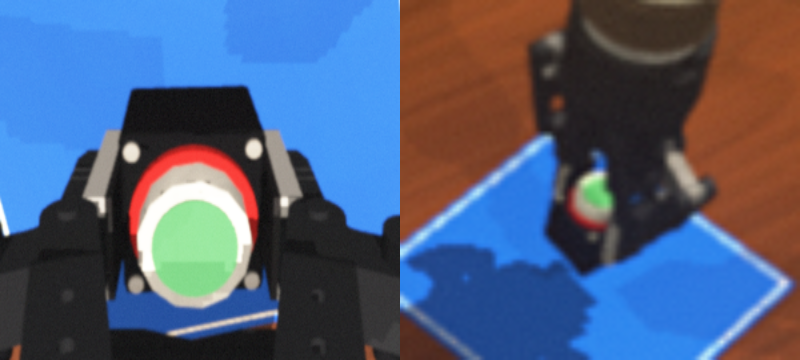

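Held squarely (lens at (195,240) in the left half), with the housing well over the mat. Lowering gently.

```bash
python3 -m crank '[10,-3,-2,0, 10,0,0,0, 5,0,0,0, 0,0,0,0]' && python3 -m crank '[3,0,0,0, 3,0,0,0, 2,0,0,0, 0,0,0,0]'
```

```text
time_s: 15.52
eef_pos: [0.5548, 0.2064, 0.0363]
orientation: [0.496, 0.492, 0.509, -0.503]
ft_force: [-0.7, -0.3, -1.5]
grip_width: 0.0371
time_s: 15.85
eef_pos: [0.554, 0.2063, 0.0265]
orientation: [0.496, 0.491, 0.509, -0.504]
ft_force: [1.0, 0.5, -1.6]
grip_width: 0.0375
```

```bash
python3 -m crank '[1.5,0,0,0, 1.5,0,0,0, 0,0,0,0]'; python3 -m crank '[1,0,0,0, 1,0,0,0, 0,0,0,0]'
```

```text
time_s: 16.1
eef_pos: [0.5544, 0.2065, 0.0252]
orientation: [0.496, 0.492, 0.509, -0.503]
ft_force: [-0.4, 0.1, -1.2]
grip_width: 0.037
time_s: 16.35
eef_pos: [0.555, 0.2067, 0.025]
orientation: [0.496, 0.493, 0.509, -0.503]
ft_force: [0.7, -0.5, -1.3]
grip_width: 0.0371
```

```bash
python3 -m crank '[3,0,0,0, 3,0,0,0]'
```

```text
time_s: 16.52
eef_pos: [0.5552, 0.2068, 0.0244]
orientation: [0.497, 0.493, 0.508, -0.502]
ft_force: [-11.0, -3.2, 23.6]
grip_width: 0.0372
```

Contact. Now release slowly.

```bash
python3 -m crank '[0,0,0,0, 0,0,0,0, 0,0,0,0, 0,0,0,0, 0,0,0,0, 0,0,0,0]' 62 20 && python3 -m crank '[-8,0,0,0, -20,0,0,0, -30,0,0,0, -30,0,0,0, -30,0,0,0, 0,0,0,0, 0,0,0,0]'
python3 - <<'E'
from h import *
flaps()
im,d,i=take('scene');W=cloud(d,i)
wi,wd,wI=take('wrist');WW=cloud(wd,wI)
for n,w in(('scene',W),('wrist',WW)):
    m=(abs(w[...,0]-.554)<.06)&(abs(w[...,1]-.207)<.06)&(w[...,2]>.03)&(w[...,2]<.08)
    h=w[m];t=h[h[:,2]>.044];print(n,m.sum(),t.mean(0),np.ptp(t,axis=0),np.percentile(h[:,2],[2,50,98]))
    if len(t)>20:
        cc=t.mean(0);print('top normal',np.linalg.svd(t-cc)[2][2])
save(np.hstack([cv2.resize(wi,(400,300)),cv2.resize(im,(400,300))]),'fin')
E
```

```text
time_s: 17.02
eef_pos: [0.5567, 0.2073, 0.0252]
orientation: [0.497, 0.495, 0.508, -0.501]
ft_force: [0.0, -0.1, -0.2]
grip_width: 0.0617
time_s: 17.6
eef_pos: [0.5565, 0.206, 0.1466]
orientation: [0.496, 0.492, 0.509, -0.503]
ft_force: [0.3, 0.8, -1.3]
grip_width: 0.0622
scene left -0.07 262 angle [0.2  2.13 2.19]
scene left 0.07 300 angle [2.08 2.15 2.2 ]
scene right -0.07 216 angle [0.   2.15 2.18]
scene right 0.07 251 angle [2.1  2.13 2.17]
top left -0.07 265 angle [2.15 2.19 2.22]
top left 0.07 250 angle [2.13 2.18 2.22]
top right -0.07 331 angle [2.06 2.1  2.14]
top right 0.07 314 angle [2.08 2.12 2.16]
scene 261 [0.55554085 0.20470871 0.04934795] [0.02921812 0.02881117 0.01098764] [0.03114295 0.04019672 0.05264391]
top normal [-0.04785551 -0.01596642 -0.99872665]
wrist 3235 [0.55447134 0.20655118 0.04876256] [0.02730604 0.02752274 0.00728509] [0.03388228 0.04007932 0.05015758]
top normal [0.0054802  0.02798583 0.9995933 ]
```

View pics/fin.png

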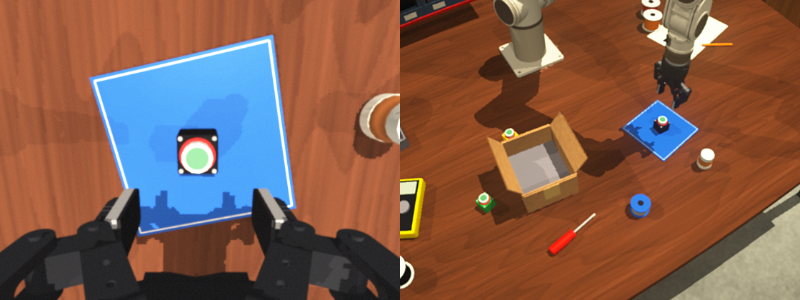

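The camera stands lens up near the mat's centre (wrist view (197,152)). Both flaps are open, the bystanders haven't moved, and the gripper is clear, so I'm handing in.

```bash
python3 -c "
from bench import ticket;print(ticket.hand_in())"
```

```text
the job is handed in; nothing more can be done
None
```

I folded both flaps open, then lifted the black camera module out of the carton and released it on the blue mat. The job was handed in at about 18 s of robot time; the hand-in reports no verdict.

**Last checks before hand-in:**
- **Flaps:** both measured about 2.1–2.2 rad, against the required 1.75.
- **Camera module:** it stands lens up about 1–2 mm from the mat's centre. Its top is at about 49–50 mm, which is right for standing on the mat. The tilt I measured was about 0.03–0.05 rad, within the 0.15 limit.
- **Gripper:** it is open and about 12 cm above the mat, touching nothing.
- **Solder reel, screwdriver and jar:** they look unmoved in the final picture. I did not measure their positions again.

**What went less smoothly:**
- **Right flap:** my first sweep at it caught the gripper's broad side and tilted the tool by about 0.2 rad. I turned the gripper 90°, straightened it by pressing the fingertips against the carton's inner wall (about 38 N read at the wrist), and then the flap opened cleanly.
- **Set-down:** I pressed the module onto the mat with a brief 24 N upward reading at the wrist before letting go.

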